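# Open the round waste canister's push-and-twist cap

## Robot

A 6-joint arm with a two-finger parallel gripper is mounted at the origin on the work surface. World frame = base frame: x ahead of the robot, y to its left, z up, the work surface at z = 0. Lengths are in m, angles in rad, forces in N, time in s.
With the tool pointing down it reaches from about 0.25 to 0.8 m from the base axis. Payload 3.9 kg.
Tool frame: the origin (TCP) lies between the finger pads; the fingertips stand robot.nose_length ahead of it and the grasp point (between the pads) is the TCP (robot.nose_length is the distance from the TCP to the fingertips, in m); y points along the fingers, x is the direction in which the jaws open and shut, and the axes are right-handed (so a half turn about y gives the same grasp; the last joint's range is limited). The gripper opens to 85 mm and grips with 20 to 120 N. Pads are 22 mm wide; open, the fingers measure 114 mm over their backs; the gripper's body (76 mm by 85 mm) begins 54 mm behind the grasp point. The pads swing forward as they close: fully open they stand 13 mm farther back than shut.
Start: joints at [-1.324, 0.26, -0.138, 1.173, 0, 1.571], TCP at [0.128, -0.509, 0.22] pointing down, gripper open.
Joint ranges: [-2.78, 2.78], [-0.83, 1.72], [-1.28, 1.37], [-1.9, 2.12], [-1.57, 1.48], [-3.14, 3.14]. Speed limits (rad/s): [2.57, 2.57, 3.14, 3.14, 3.14, 3.14].

## Interface

Orientations are given as a unit quaternion [x, y, z, w].
In Python, from station import readout, vision, robot gives the robot as it stands.
- The arm moves only by the tool step_arm, never from a script. Its argument "targets" is a list that holds one entry, the list of rows, each a list of 7 numbers: the closure in counts, from 0 (fully open) to 255 (shut), then the shift along the tool's x, y, z in cm, then the turn, a rotation vector about the tool's x, y, z in degrees. A call has 1 to 10 rows; each row shifts and turns the commanded pose from where the row before left it, along the tool's axes as they then stand; what a row does not reach is not made up. A row lasts 1/12 s, in which the tool goes at most 41.7 mm and 7.16 degrees, less where a joint would pass 70% of its speed; a pose out of reach is approached as far as the arm can. A call with a gripper value outside its range is refused whole. The fingers move at their own pace and stop on an object; "force" is the grip in N (left out, the last holds). Time passes only in rows, so rows that do not move let the fingers close. It gives the time, the measured TCP pose, the force and the opening at its end, in the units of the state.
- readout.read_state(): the state, without advancing time (a new reading comes with each control period).
- vision.read_camera(name): name is "scene" or "top" or "wrist"; returns a dict with "frame" (480x640x3 uint8, blue, green, red), "fx", "fy", "cx", "cy" (pixels), "world_from_camera" (4x4, takes a point from camera to world coordinates); the wrist camera has in their place "tool_from_camera" (4x4, takes a point from camera to tool coordinates, whose origin is the TCP and whose axes are the tool frame's). Camera axes: x right, y down, z forward; pixel columns grow to the right and rows downward; lengths in m; the calibration is good to about 2 mm. A picture is of the moment at which its call begins: read the wrist's pose just before it. There is no depth.
- robot.job_done(): hands the job in, once; it reports no verdict.
The state is a dict: "clock": time; "qpos": joint angles; "joint_vel": joint speeds; "tau": joint torques, N m; "ee_pos": TCP position; "orientation": TCP orientation; "wrist_force": force on the tool from outside, world axes, zero at the start; "moment": the same for the moment, N m; "gripper_width": finger opening in m.
Only numpy, scipy, OpenCV 4.12 (cv2) and the standard library are available. Lean on these libraries where they do the work, as an engineer would, in place of code of your own. Each camera call takes 0.05 s, during which the arm holds its last target. There are 200 camera calls.

## Task

Open the round waste canister for the next class: push its black safety cap down against the spring, twist it anticlockwise (seen from above) past the catch, lift it off and stand it upright in the round metal dish. Leave the cap of the square canister alone.

Things in the scene. Friction and masses are not known exactly. Their poses are not given: they have to be found in the camera images.
- cap_round: Black cap on the ROUND white canister, left or right. Origin: centre of underside, z up, 99 mm above the bench when shut. 63 mm tall, 90 g. Stem 36 mm across in the neck, two lugs at its foot reach 27 mm out along +x and -x. Disc 69 mm across, z 25 to 35. On it a round upright grip knob 42 mm across, z 35 to 63, taken at any yaw. Free, it must rise straight 30 mm to clear the neck.
- spring_round (a joint): Press depth of this cap, m: 0 shut; 0.012 disc down on neck rim; -0.008 sprung up, free. Spring pushes 5 N at 0, 12 N at 0.012. Hold it at 0.009 or deeper (0.010 to 0.012 is good) while turning anticlockwise from above by about 60 degrees (50 to 70 good, stop at 75: the knob then slips in the fingers), then let it rise. Pressed less, the catch stops it after 5 degrees.
- dish: Shallow round aluminium dish standing loose on the bench, nearer the robot than the canisters: 130 mm outer diameter, 12 mm high, flat inner floor about 114 mm across and 4 mm above its underside, 0.3 kg. Origin: centre of its underside, z up.
- cap_square: Identical black cap on the SQUARE canister (112 by 112 mm), to be left alone; origin and axes as the other's. The round canister's body is 124 mm across. Both are white plastic, 85 mm high, fixed to the bench, each with a grey neck 67 mm across whose rim is 112 mm above the bench.
There are look-alikes about, which are no part of the job. What is shaped like the part that bears spring_round but turquoise or yellow is not meant.

How it is judged:
On the way:
1. the round canister's cap has been pushed down against its spring (value of joint spring_round above 0.006 m), for 0.1 s.
At the end, for the whole second after the job is handed in: The round canister's cap stands upright (within 8 degrees) and still on the floor of the dish (centre within 45 mm of the dish's centre, underside less than 10 mm above the dish's underside), the dish is level on the bench, and the square canister's cap is where it was (within 10 mm) (horizontal distance between cap_round and dish below 0.045 m and z of cap_round in the frame of dish between 0 and 0.01 m and angle between cap_round's own z axis and vertical below 0.15 rad and linear speed of cap_round below 0.02 m/s and angle between dish's own z axis and vertical below 0.1 rad and height (world z) of dish below 0.01 m and distance of cap_square from where it was at the start of the episode below 0.01 m); the robot touches nothing.
It fails at once if the square canister's cap is moved (by more than 10 mm) (distance of cap_square from where it was at the start of the episode above 0.01 m).
It also fails if it takes over 45 s, if anything falls off the work surface, if the arm or the gripper's body presses on something with over 40 N, if the wrist force passes 120 N, or if a joint passes its speed limit or range.

## Working session

There is one attempt and no reset: what is moved stays moved. The work goes in short steps, Python scripts to look and compute and a tool call to move; the robot and the scene stay as the last step left them, time stands still between calls to the robot, and variables do not carry over. Pictures are saved under pics/ and viewed, about 8 in all and at most 12, crops included, and the job is handed in when it is done.

Besides the shell and the picture viewer there is one more tool, called after "Emit:" by a JSON object that holds its "method" and its "body", one argument or row to a line. step_arm: Moves the arm, as the interface text tells. Its arguments: {"type":"object","properties":{"targets":{"type":"array","items":{"type":"array","items":{"type":"array","items":{"type":"number"}}}},"force":{"type":"number"}},"required":["targets"]}

```bash
mkdir -p pics; ls
python3 - <<'E'
from station import readout, vision, robot
import cv2,numpy as np
s=readout.read_state();print(s, robot.nose_length)
np.set_printoptions(precision=4,suppress=True)
for n in("scene","top"):
    c=vision.read_camera(n);cv2.imwrite(f"pics/{n}0.png",c["frame"]);print(n,c["fx"],c["fy"],c["cx"],c["cy"],c["world_from_camera"])
c=vision.read_camera("wrist");print(c["tool_from_camera"],c["fx"])
E
```

```text
pics
{'clock': 0.0, 'qpos': array([-1.32402885e+00,  2.60675596e-01, -1.39411174e-01,  1.17268436e+00,
       -4.57984258e-07,  1.57079603e+00]), 'joint_vel': array([ 6.43645835e-05,  1.05050847e-04,  5.79962826e-04,  3.82004299e-04,
        1.85403325e-03, -2.76619040e-04]), 'tau': array([ 2.59107808e-03, -4.05685687e+01,  2.53919810e+01,  1.90174539e-02,
        3.78926470e-04, -4.95477195e-06]), 'ee_pos': array([ 0.12806631, -0.50839907,  0.21885341]), 'orientation': array([-0.55730513,  0.43521399, -0.43411238,  0.55816325]), 'wrist_force': array([ 0.96080826, -0.48130292,  0.44067193]), 'moment': array([-0.01055279, -0.01393963,  0.00438103]), 'gripper_width': 0.08544671094256642} 0.019
scene 484.42926278495446 484.42926278495446 321.40173036102425 241.5929392173642 [[-0.4032  0.6973 -0.5926  1.1851]
 [ 0.9149  0.3191 -0.2471  0.0649]
 [ 0.0168 -0.6419 -0.7666  0.8688]
 [ 0.      0.      0.      1.    ]]
top 482.2293399990189 482.2293399990189 316.44987718246506 234.82598580847346 [[-0.0304 -0.997   0.0708  0.5017]
 [-0.9994  0.0314  0.0126 -0.1805]
 [-0.0148 -0.0704 -0.9974  1.1222]
 [ 0.      0.      0.      1.    ]]
[[ 1.      0.0008  0.0003 -0.0007]
 [-0.     -0.2934  0.956  -0.154 ]
 [ 0.0009 -0.956  -0.2934  0.0753]
 [ 0.      0.      0.      1.    ]] 371.7659208095995
```

View pics/top0.png

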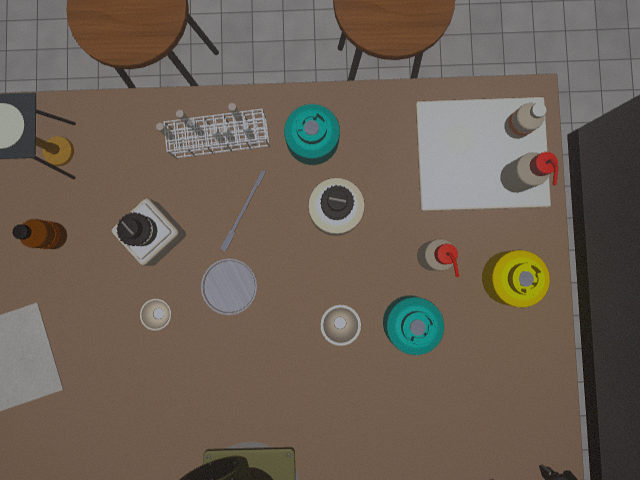

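View pics/scene0.png

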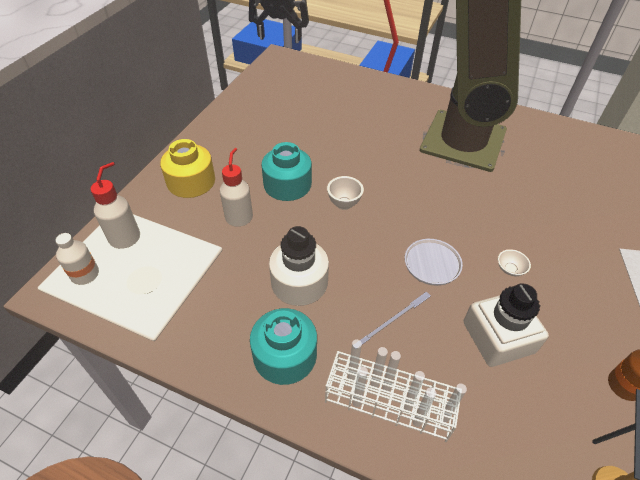

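```bash
cat > h.py <<'E'
import numpy as np,cv2
def ray(c,uv,z):
    T=c["world_from_camera"];d=T[:3,:3]@np.array([(uv[0]-c["cx"])/c["fx"],(uv[1]-c["cy"])/c["fy"],1]);o=T[:3,3]
    return o+d*(z-o[2])/d[2]
def proj(c,p):
    T=c["world_from_camera"];q=T[:3,:3].T@(np.array(p)-T[:3,3]);return np.array([c["fx"]*q[0]/q[2]+c["cx"],c["fy"]*q[1]/q[2]+c["cy"]])
def blob(m,seed):
    m=cv2.morphologyEx(m.astype(np.uint8),cv2.MORPH_CLOSE,np.ones((3,3)))
    n,l,st,ce=cv2.connectedComponentsWithStats(m)
    ids=[i for i in range(1,n) if st[i,4]>30]
    i=min(ids,key=lambda i:np.hypot(*(ce[i]-seed)))
    cs,_=cv2.findContours((l==i).astype(np.uint8),cv2.RETR_EXTERNAL,cv2.CHAIN_APPROX_NONE)
    return max(cs,key=cv2.contourArea)[:,0,:].astype(np.float32)
def circ(P):  # algebraic circle fit in world xy
    A=np.c_[2*P,np.ones(len(P))];s=np.linalg.lstsq(A,(P**2).sum(1),rcond=None)[0]
    return s[:2],np.sqrt(s[2]+s[:2]@s[:2])
E
python3 - <<'E'
from h import *
from station import vision,readout
from scipy.spatial.transform import Rotation as R
np.set_printoptions(precision=4,suppress=True)
s=readout.read_state();print(R.from_quat(s["orientation"]).as_matrix())
t=vision.read_camera("top");sc=vision.read_camera("scene")
f=t["frame"].astype(int);hsv=cv2.cvtColor(t["frame"],cv2.COLOR_BGR2HSV)
for n,uv in(("bench",(280,350)),("dish",(229,287)),("dishL",(215,290)),("body",(338,228)),("disc",(352,210))):print(n,f[uv[1],uv[0]],hsv[uv[1],uv[0]])
# white body outline, z .085 ; include cap (fill): non-brown
for n,m,seed,z in(("body",hsv[...,2]>150,(336,207),.085),("dish",(hsv[...,1]<60)&(hsv[...,2]>90),(229,287),.012),
  ("cap",f.max(2)<75,(338,203),.134),("sqcap",f.max(2)<75,(137,229),.134)):
    C=blob(m,seed);W=np.array([ray(t,p,z)[:2] for p in C]);h=cv2.convexHull(C)[:,0]
    Wh=np.array([ray(t,p,z)[:2] for p in h]);print(n,C.min(0),C.max(0),"circle",*circ(W),"hull",*circ(Wh),"ext",np.ptp(W,axis=0))
a=cv2.resize(t["frame"][150:330,180:400],None,fx=2.2,fy=2.2,interpolation=2)
b=cv2.resize(sc["frame"][200:310,240:350],(396,396),interpolation=2)
b=cv2.resize(b,(300,396))if 0 else b[:, :310]
cv2.imwrite("pics/crop1.png",np.hstack([a,b]))
E
```

```text
[[ 0.2443 -0.0004  0.9697]
 [-0.9697  0.0015  0.2443]
 [-0.0015 -1.      0.    ]]
bench [ 79  97 117] [ 14  83 117]
dish [144 137 133] [109  19 144]
dishL [142 134 133] [117  16 142]
body [144 159 163] [ 24  30 163]
disc [166 161 160] [115   9 166]
body [309. 178.] [363. 232.] circle [ 0.6383 -0.2115] 0.05843308509125648 hull [ 0.6383 -0.2115] 0.05929297127853142 ext [0.1178 0.1176]
dish [201. 258.] [256. 315.] circle [0.4685 0.0393] 0.06424838099596827 hull [0.4685 0.0395] 0.06513798519323125 ext [0.1305 0.1272]
cap [321. 186.] [353. 219.] circle [ 0.6381 -0.2115] 0.03358487056010273 hull [ 0.6382 -0.2114] 0.03442216208286247 ext [0.069  0.0664]
sqcap [117. 213.] [156. 245.] circle [0.5948 0.2039] 0.037219629669524176 hull [0.5942 0.204 ] 0.03851876175889703 ext [0.0674 0.0811]
```

View pics/crop1.png

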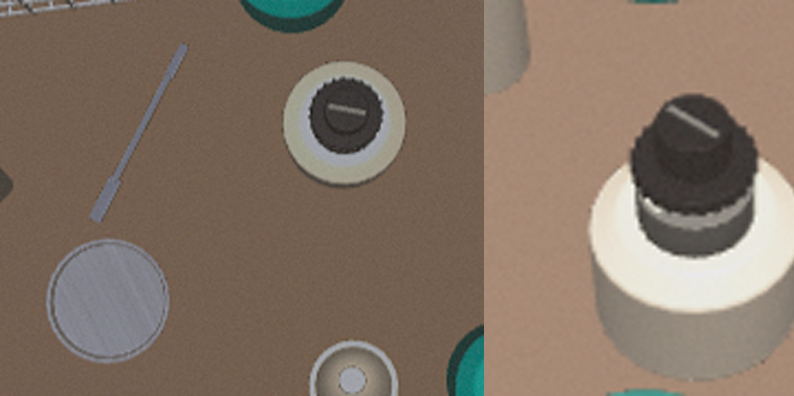

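Emit:
{"method": "step_arm", "body": {
  "targets": [
    [[0,-0.8,-1,2.8,0,0,0],[0,-0.8,-1,2.8,0,0,0],[0,-0.8,-1,2.8,0,0,0],[0,-0.8,-1,2.8,0,0,0],[0,-0.8,-1,2.8,0,0,0],[0,-0.8,-1,2.8,0,0,0],[0,-0.8,-1,2.8,0,0,0],[0,-0.8,-1,2.8,0,0,0],[0,-0.8,0,2.8,0,0,0],[0,-0.8,0,2.8,0,0,0]]
  ],
  "force": 60
}}

```text
clock: 1.08
ee_pos: [0.3817, -0.3625, 0.3005]
orientation: [0.558, -0.434, 0.435, -0.558]
wrist_force: [0.3, -0.3, -0.7]
gripper_width: 0.0855
```

Emit:
{"method": "step_arm", "body": {
  "targets": [
    [[0,-0.8,0,2.8,0,0,0],[0,-0.8,0,2.8,0,0,0],[0,-0.8,0,2.8,0,0,0],[0,-0.8,0,2.8,0,0,0],[0,-0.8,0,2.8,0,0,0],[0,-0.8,0,2.8,0,0,0],[0,0,0,0,0,0,0]]
  ]
}}

```text
clock: 1.67
ee_pos: [0.5355, -0.2728, 0.2985]
orientation: [-0.558, 0.433, -0.433, 0.56]
wrist_force: [-0.2, 0.3, 0.1]
gripper_width: 0.0855
```

```bash
cat >> h.py <<'E'
def wrist():
    from station import vision,readout
    from scipy.spatial.transform import Rotation as R
    s=readout.read_state();c=vision.read_camera("wrist");T=np.eye(4);T[:3,:3]=R.from_quat(s["orientation"]).as_matrix();T[:3,3]=s["ee_pos"]
    c["world_from_camera"]=T@c["tool_from_camera"];return s,c
def totool(s,d):
    from scipy.spatial.transform import Rotation as R
    return 100*R.from_quat(s["orientation"]).as_matrix().T@np.array(d)
E
python3 - <<'E'
from h import *
np.set_printoptions(precision=4,suppress=True)
s,c=wrist();f=c["frame"].copy();g=f.max(2)
print(s["qpos"],s["ee_pos"])
seed=proj(c,(.638,-.2115,.134));print("seed",seed)
C=blob(g<75,seed);h=cv2.convexHull(C)[:,0];print(C.min(0),C.max(0))
for z in(.134,):
    W=np.array([ray(c,p,z)[:2] for p in C]);print(circ(W),np.ptp(W,axis=0))
for p in((.638,-.2115,.162),(.638,-.2115,.134)):
    cv2.polylines(f,[np.int32([proj(c,np.array(p)+[r*np.cos(a),r*np.sin(a),0]) for a in np.linspace(0,6.3,40)  for r in [.021 if p[2]>.15 else .0345]])],False,(0,255,0),1)
cv2.imwrite("pics/w1.png",f)
E
```

```text
[-0.4724  0.3796  0.2402  1.4308  0.0022  2.4177] [ 0.5355 -0.2728  0.2985]
seed [281.1347  78.2022]
[240.  27.] [325. 121.]
(array([ 0.6398, -0.2126]), np.float64(0.03291436542412538)) [0.0674 0.0674]
```

View pics/w1.png

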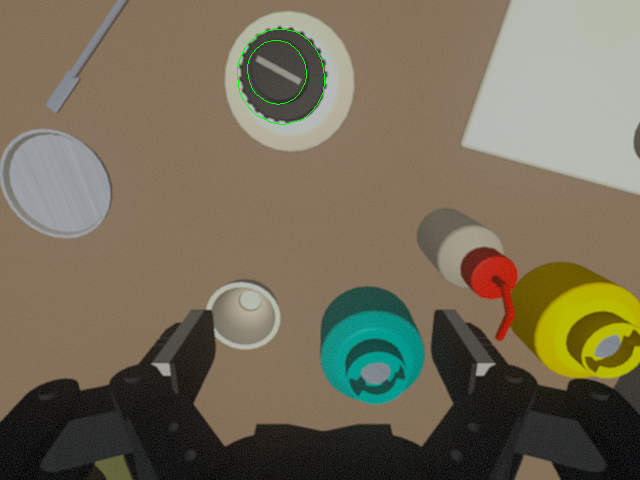

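Emit:
{"method": "step_arm", "body": {
  "targets": [
    [[0,-0.7,0,2.3,0,0,0],[0,-0.7,0,2.3,0,0,0],[0,-0.7,0,2.3,0,0,0],[0,-0.7,0,2.3,0,0,0],[0,-0.6,1,2.3,0,0,0],[0,0,2,0,0,0,0],[0,0,2,0,0,0,0],[0,0,2,0,0,0,0],[0,0,0,0,0,0,0],[0,0,0,0,0,0,0]]
  ]
}}

```text
clock: 2.55
ee_pos: [0.6329, -0.2148, 0.2288]
orientation: [0.558, -0.436, 0.434, -0.557]
wrist_force: [0.4, -0.6, 1.1]
gripper_width: 0.0854
```

Run:
```python
from h import *
from station import readout
s=readout.read_state();print(s["ee_pos"],s["qpos"],totool(s,np.array([.639,-.212,.157])-s["ee_pos"]))
```

```text
[ 0.63293596 -0.21481649  0.22877229] [-3.27065613e-01  5.17271814e-01  2.85847324e-01  1.34285729e+00
 -2.66101117e-04  2.56865582e+00] [-0.11362398  7.17537645  0.67877475]
```

Emit:
{"method": "step_arm", "body": {
  "targets": [
    [[0,-0.1,1.8,0.6,0,0,0],[0,0,1.8,0,0,0,0],[0,0,1.8,0,0,0,0],[0,0,1.7,0,0,0,0],[0,0,0,0,0,0,0],[0,0,0,0,0,0,0]]
  ]
}}

```text
clock: 3.05
ee_pos: [0.64, -0.2125, 0.1597]
orientation: [0.558, -0.435, 0.435, -0.558]
wrist_force: [-0.8, -0.1, 0.0]
gripper_width: 0.0854
```

Emit:
{"method": "step_arm", "body": {
  "targets": [
    [[200,0,0,0,0,0,0],[200,0,0,0,0,0,0],[200,0,0,0,0,0,0],[200,0,0,0,0,0,0],[200,0,0,0,0,0,0],[200,0,0,0,0,0,0],[200,0,0,0,0,0,0],[200,0,0,0,0,0,0]]
  ],
  "force": 60
}}

```text
clock: 3.72
ee_pos: [0.6402, -0.212, 0.1587]
orientation: [0.558, -0.435, 0.435, -0.558]
wrist_force: [-0.5, 0.5, -0.1]
gripper_width: 0.0184
```

Run:
```python
from h import *
from station import vision
s,c=wrist();sc=vision.read_camera("scene")
print(s["gripper_width"],s["ee_pos"])
a=cv2.resize(c["frame"],(400,300)); b=cv2.resize(sc["frame"][180:330,210:410],(400,300),interpolation=2)
cv2.imwrite("pics/w2.png",np.hstack([a,b]))
```

```text
0.018382015398492716 [ 0.64018858 -0.21197616  0.15867258]
```

View pics/w2.png

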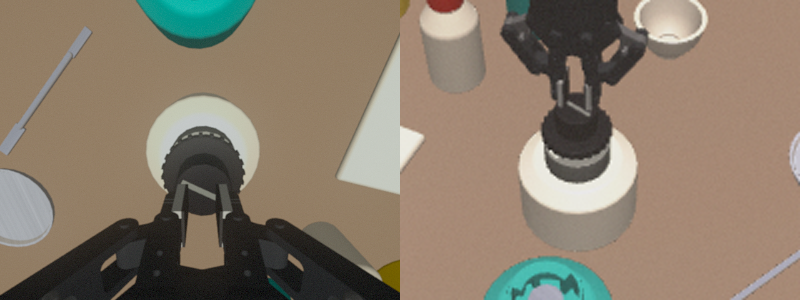

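Run:
```python
from h import *
from station import vision
np.set_printoptions(precision=4,suppress=True)
s,c=wrist();sc=vision.read_camera("scene")
T=c["tool_from_camera"];K=lambda p:(lambda q:(c["fx"]*q[0]/q[2]+c["cx"],c["fy"]*q[1]/q[2]+c["cy"]))(T[:3,:3].T@(np.array(p)-T[:3,3]))
for y in(-.02,0,.019):print(y,np.round(K((-.009,y,0))),np.round(K((.009,y,0))))
for n,k in(("wrist",c),("scene",sc)):
    for z in(.134,.162):print(n,z,proj(k,(.639,-.212,z)))
    print("tip",proj(k,s["ee_pos"]-[0,0,.019]),"tcp",proj(k,s["ee_pos"]))
a=cv2.resize(c["frame"][220:480,200:440],(480,520),interpolation=2)
b=cv2.resize(sc["frame"][180:290,260:330],(320,503),interpolation=2);b=np.vstack([b,np.zeros((17,320,3),np.uint8)])
cv2.imwrite("pics/w3.png",np.hstack([a,b]))
```

```text
-0.02 [302. 325.] [347. 325.]
0 [305. 303.] [344. 303.]
0.019 [306. 286.] [342. 286.]
wrist 0.134 [323.612  283.5721]
wrist 0.162 [323.7218 308.3062]
tip [324.1623 285.9341] tcp [324.2946 302.6842]
scene 0.134 [298.3447 242.8584]
scene 0.162 [298.0582 233.5655]
tip [298.0424 241.4352] tcp [297.8436 235.1199]
```

View pics/w3.png

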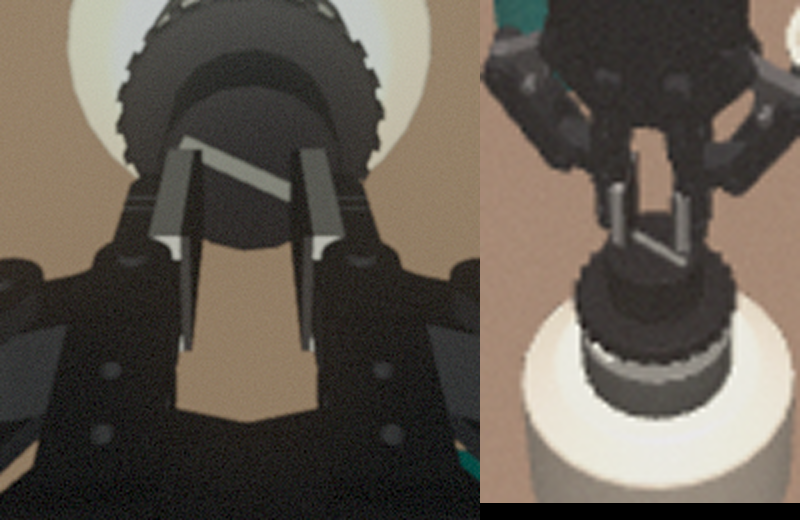

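Both views put the fingertips about 30 mm higher than the stated nose length gives: they closed above the knob, at (298,234) in scene. The measured tip lies about 24 mm behind the TCP when open and 12 mm behind at 18 mm opening. I'll open, go about 37 mm lower and grip again.

Emit:
{"method": "step_arm", "body": {
  "targets": [
    [[0,0,0,0,0,0,0],[0,0,0,0,0,0,0],[0,0,0,0,0,0,0],[0,0,0,0,0,0,0],[0,0,0,0,0,0,0],[0,0,0,0,0,0,0],[0,0,0,0,0,0,0],[0,0,0,0,0,0,0]]
  ]
}}

```text
clock: 4.58
ee_pos: [0.6402, -0.212, 0.1587]
orientation: [0.558, -0.435, 0.435, -0.558]
wrist_force: [0.5, -1.6, 0.6]
gripper_width: 0.0855
```

Emit:
{"method": "step_arm", "body": {
  "targets": [
    [[0,0,0.8,0,0,0,0],[0,0,0.8,0,0,0,0],[0,0,0.8,0,0,0,0],[0,0,0.7,0,0,0,0],[0,0,0.5,0,0,0,0],[0,0,0,0,0,0,0],[0,0,0,0,0,0,0]]
  ]
}}

```text
clock: 5.17
ee_pos: [0.6398, -0.2119, 0.122]
orientation: [0.558, -0.435, 0.434, -0.558]
wrist_force: [0.3, -0.3, 0.4]
gripper_width: 0.0851
```

Emit:
{"method": "step_arm", "body": {
  "targets": [
    [[200,0,0,0,0,0,0],[200,0,0,0,0,0,0],[200,0,0,0,0,0,0],[200,0,0,0,0,0,0],[200,0,0,0,0,0,0],[200,0,0,0,0,0,0],[200,0,0,0,0,0,0],[200,0,0,0,0,0,0]]
  ],
  "force": 60
}}

```text
clock: 5.83
ee_pos: [0.6406, -0.2122, 0.1233]
orientation: [-0.558, 0.434, -0.435, 0.558]
wrist_force: [-0.0, -0.8, 3.5]
gripper_width: 0.0403
```

Emit:
{"method": "step_arm", "body": {
  "targets": [
    [[200,0,0.3,0,0,0,0],[200,0,0.3,0,0,0,0],[200,0,0.3,0,0,0,0],[200,0,0,0,0,0,0],[200,0,0,0,0,0,0],[200,0,0,0,0,0,0]]
  ]
}}

```text
clock: 6.33
ee_pos: [0.6407, -0.2122, 0.1149]
orientation: [-0.558, 0.434, -0.435, 0.558]
wrist_force: [-2.5, -0.1, 8.2]
gripper_width: 0.0405
```

Emit:
{"method": "step_arm", "body": {
  "targets": [
    [[200,0,0.2,0,0,0,0],[200,0,0.1,0,0,0,0],[200,0,0,0,0,0,0],[200,0,0,0,0,0,0],[200,0,0,0,0,0,0]]
  ]
}}

```text
clock: 6.75
ee_pos: [0.6407, -0.2122, 0.1123]
orientation: [-0.557, 0.434, -0.435, 0.558]
wrist_force: [-2.2, 1.2, 11.1]
gripper_width: 0.0408
```

Emit:
{"method": "step_arm", "body": {
  "targets": [
    [[200,0,0.1,0,0,0,0],[200,0,0,0,0,0,0],[200,0,0,0,0,0,0],[200,0,0,0,0,0,0]]
  ]
}}

```text
clock: 7.08
ee_pos: [0.6407, -0.2122, 0.1119]
orientation: [-0.557, 0.434, -0.435, 0.558]
wrist_force: [-1.9, 0.1, 11.1]
gripper_width: 0.0404
```

Emit:
{"method": "step_arm", "body": {
  "targets": [
    [[200,0,0,0,0,-6,0],[200,0,0,0,0,-6,0],[200,0,0,0,0,-6,0],[200,0,0,0,0,-6,0],[200,0,0,0,0,-6,0],[200,0,0,0,0,-6,0],[200,0,0,0,0,-6,0],[200,0,0,0,0,-6,0],[200,0,0,0,0,-6,0],[200,0,0,0,0,-6,0]]
  ]
}}

```text
clock: 7.92
ee_pos: [0.6419, -0.2117, 0.112]
orientation: [-0.7, 0.094, -0.097, 0.701]
wrist_force: [-0.1, 2.5, 11.5]
gripper_width: 0.0408
```

Emit:
{"method": "step_arm", "body": {
  "targets": [
    [[200,0,0,0,0,0,0],[200,0,0,0,0,0,0]]
  ]
}}

```text
clock: 8.08
ee_pos: [0.6419, -0.2119, 0.112]
orientation: [-0.7, 0.096, -0.099, 0.7]
wrist_force: [-0.5, 1.9, 10.9]
gripper_width: 0.0412
```

Run:
```python
from station import readout
from scipy.spatial.transform import Rotation as R
import numpy as np
s=readout.read_state();print(s);M=R.from_quat(s["orientation"]).as_matrix();print(M,np.degrees(np.arctan2(M[1,2],M[0,2])))
```

```text
{'clock': 8.0833, 'qpos': array([-3.19363040e-01,  5.69878434e-01,  7.23678939e-02,  1.06896724e+00,
        1.13591436e-03,  1.52754180e+00]), 'joint_vel': array([-1.08803247e-04, -7.65789407e-04,  2.43896554e-03,  3.39670247e-05,
        9.20056998e-04,  5.81686962e-03]), 'tau': array([-8.34136717e-01, -4.89662540e+01,  2.10294324e+01, -4.99831941e-01,
       -3.73072280e-01, -2.83229171e-02]), 'ee_pos': array([ 0.64190717, -0.21187035,  0.111967  ]), 'orientation': array([-0.70025778,  0.09573398, -0.09888243,  0.70049719]), 'wrist_force': array([-0.4641569 ,  1.94716097, 10.90409291]), 'moment': array([0.30970975, 0.23667775, 0.02783411]), 'gripper_width': 0.04123141040061999}
[[ 9.62114538e-01  4.45679650e-03  2.72609158e-01]
 [-2.72610666e-01 -2.77375379e-04  9.62124393e-01]
 [ 4.36360770e-03 -9.99990030e-01  9.48103378e-04]] 74.1804065523733
```

Emit:
{"method": "step_arm", "body": {
  "targets": [
    [[200,0,-0.4,0,0,0,0],[200,0,-0.4,0,0,0,0],[200,0,-0.4,0,0,0,0],[200,0,-0.4,0,0,0,0],[200,0,-0.4,0,0,0,0],[200,0,-0.3,0,0,0,0],[200,0,-0.2,0,0,0,0],[200,0,0,0,0,0,0],[200,0,0,0,0,0,0]]
  ]
}}

```text
clock: 8.83
ee_pos: [0.6394, -0.2119, 0.1338]
orientation: [-0.7, 0.098, -0.097, 0.7]
wrist_force: [-0.7, 0.2, -1.4]
gripper_width: 0.0404
```

Emit:
{"method": "step_arm", "body": {
  "targets": [
    [[200,0,-0.7,0,0,0,0],[200,0,-1.2,0,0,0,0],[200,0,-1.5,0,0,0,0],[200,0,-1.5,0,0,0,0],[200,0,-1.5,0,0,0,0],[200,0,-1.5,0,0,0,0],[200,0,-0.7,0,0,0,0],[200,0,0,0,0,0,0],[200,0,0,0,0,0,0]]
  ]
}}

```text
clock: 9.58
ee_pos: [0.6403, -0.2121, 0.2207]
orientation: [0.7, -0.097, 0.098, -0.7]
wrist_force: [0.6, -0.0, -1.9]
gripper_width: 0.0405
```

Run:
```python
from h import *
from station import vision
np.set_printoptions(precision=4,suppress=True)
s,c=wrist();sc=vision.read_camera("scene");t=vision.read_camera("top")
print(s["ee_pos"],s["wrist_force"],s["gripper_width"])
f=t["frame"];hsv=cv2.cvtColor(f,cv2.COLOR_BGR2HSV)
for z in (.012,):
    C=blob((hsv[...,1]<60)&(hsv[...,2]>90),(229,287));print("dish top",circ(np.array([ray(t,p,z)[:2] for p in C])))
print(totool(s,np.array([.4685,.0395,s["ee_pos"][2]])-s["ee_pos"]))
for k in (-.02,.0,.02): print(proj(sc,s["ee_pos"]+[0,0,k]))
a=cv2.resize(c["frame"],(400,300)); b=cv2.resize(sc["frame"][150:300,210:410],(400,300),interpolation=2)
cv2.imwrite("pics/w4.png",np.hstack([a,b]))
```

```text
[ 0.6403 -0.2121  0.2207] [ 0.6462 -0.0261 -1.9162] 0.04046408703251157
dish top (array([0.4747, 0.0537]), np.float64(0.05356953097566629))
[-23.397   -0.0083  19.5053]
[297.3148 220.4432]
[297.0818 213.0769]
[296.8407 205.4518]
```

View pics/w4.png

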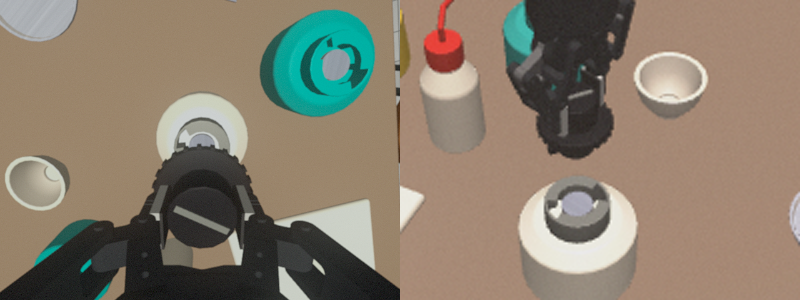

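Emit:
{"method": "step_arm", "body": {
  "targets": [
    [[200,-1,0,0.8,0,0,0],[200,-2,0,1.7,0,0,0],[200,-2.3,0,1.9,0,0,0],[200,-2.3,0,1.9,0,0,0],[200,-2.3,0,1.9,0,0,0],[200,-2.3,0,1.9,0,0,0],[200,-2.3,0,1.9,0,0,0],[200,-2.3,0,1.9,0,0,0],[200,-2.3,0,1.9,0,0,0],[200,-2,0,1.7,0,0,0]]
  ]
}}

```text
clock: 10.57
ee_pos: [0.4829, 0.0152, 0.2199]
orientation: [0.7, -0.098, 0.097, -0.7]
wrist_force: [0.9, 0.6, -1.4]
gripper_width: 0.0405
```

Emit:
{"method": "step_arm", "body": {
  "targets": [
    [[200,-1.5,0,1.3,0,0,0],[200,-0.8,0,0.7,0,0,0],[200,0,0,0,0,0,0],[200,0,0,0,0,0,0]]
  ]
}}

```text
clock: 10.9
ee_pos: [0.4685, 0.0394, 0.2205]
orientation: [0.701, -0.097, 0.097, -0.7]
wrist_force: [-0.1, 0.2, -1.4]
gripper_width: 0.0404
```

Run:
```python
from h import *
np.set_printoptions(precision=4,suppress=True)
s,c=wrist();print(s["ee_pos"],s["gripper_width"],s["qpos"],totool(s,np.array([.4685,.0395,.033])-s["ee_pos"]))
f=c["frame"];hsv=cv2.cvtColor(f,cv2.COLOR_BGR2HSV)
P=np.int32([proj(c,(.4685+.065*np.cos(a),.0395+.065*np.sin(a),.012)) for a in np.linspace(0,6.3,60)])
cv2.polylines(f,[P],False,(0,255,0),1)
cv2.imwrite("pics/w5.png",f)
```

```text
[0.4685 0.0394 0.2205] 0.040433220890999315 [ 0.0844  0.166  -0.26    1.1449 -0.0007  1.9311] [-0.0037 18.7453  0.0224]
```

View pics/w5.png

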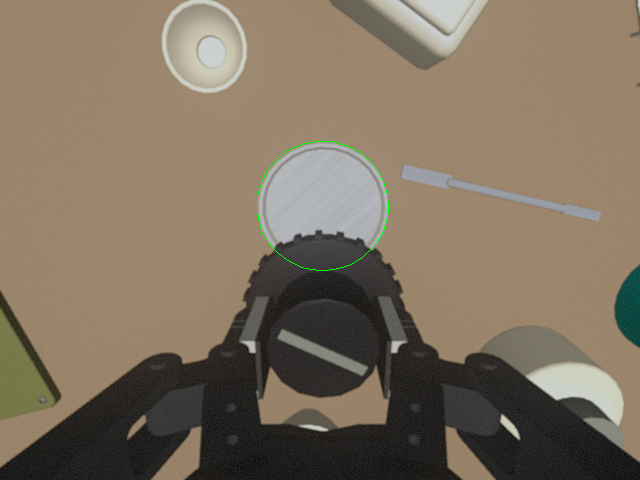

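Emit:
{"method": "step_arm", "body": {
  "targets": [
    [[200,0,1,0,0,0,0],[200,0,2,0,0,0,0],[200,0,2.7,0,0,0,0],[200,0,2.7,0,0,0,0],[200,0,2.7,0,0,0,0],[200,0,2.7,0,0,0,0],[200,0,2,0,0,0,0],[200,0,1.4,0,0,0,0],[200,0,0.7,0,0,0,0],[200,0,0,0,0,0,0]]
  ]
}}

```text
clock: 11.78
ee_pos: [0.4677, 0.0385, 0.0401]
orientation: [0.701, -0.099, 0.097, -0.7]
wrist_force: [0.1, -0.8, -1.1]
gripper_width: 0.0406
```

Emit:
{"method": "step_arm", "body": {
  "targets": [
    [[200,0,0.2,0,0,0,0],[200,0,0.2,0,0,0,0],[200,0,0.2,0,0,0,0],[200,0,0.1,0,0,0,0],[200,0,0,0,0,0,0],[200,0,0,0,0,0,0]]
  ]
}}

```text
clock: 12.28
ee_pos: [0.4686, 0.0396, 0.035]
orientation: [-0.7, 0.097, -0.098, 0.7]
wrist_force: [-0.1, 0.6, -0.9]
gripper_width: 0.04
```

Emit:
{"method": "step_arm", "body": {
  "targets": [
    [[200,0,0.2,0,0,0,0],[200,0,0.2,0,0,0,0],[200,0,0.1,0,0,0,0],[200,0,0,0,0,0,0],[200,0,0,0,0,0,0]]
  ]
}}

```text
clock: 12.7
ee_pos: [0.4682, 0.0395, 0.0296]
orientation: [0.7, -0.098, 0.097, -0.7]
wrist_force: [0.0, 0.5, -0.7]
gripper_width: 0.0401
```

Emit:
{"method": "step_arm", "body": {
  "targets": [
    [[200,0,0.1,0,0,0,0],[200,0,0.1,0,0,0,0],[200,0,0,0,0,0,0],[200,0,0,0,0,0,0]]
  ]
}}

```text
clock: 13.03
ee_pos: [0.4686, 0.0395, 0.0287]
orientation: [-0.7, 0.097, -0.098, 0.7]
wrist_force: [-1.8, -0.2, 8.1]
gripper_width: 0.0402
```

Emit:
{"method": "step_arm", "body": {
  "targets": [
    [[200,0,-0.1,0,0,0,0],[170,0,0,0,0,0,0],[100,0,0,0,0,0,0],[50,0,0,0,0,0,0],[0,0,0,0,0,0,0],[0,0,0,0,0,0,0],[0,0,0,0,0,0,0],[0,0,0,0,0,0,0],[0,0,0,0,0,0,0],[0,0,0,0,0,0,0]]
  ]
}}

```text
clock: 13.87
ee_pos: [0.4684, 0.0395, 0.0287]
orientation: [-0.7, 0.098, -0.098, 0.7]
wrist_force: [0.1, -0.1, -0.3]
gripper_width: 0.0851
```

Emit:
{"method": "step_arm", "body": {
  "targets": [
    [[0,0,-1,0,0,0,0],[0,0,-2,0,0,0,0],[0,0,-2.5,0,0,0,0],[0,0,-2.5,0,0,0,0],[0,0,-2.5,0,0,0,0],[0,0,-2.5,0,0,0,0],[0,0,-2.5,0,0,0,0],[0,0,-1,0,0,0,0],[0,0,0,0,0,0,0],[0,0,0,0,0,0,0]]
  ]
}}

```text
clock: 14.7
ee_pos: [0.4687, 0.0395, 0.1939]
orientation: [-0.7, 0.097, -0.098, 0.7]
wrist_force: [-0.3, -0.7, -0.6]
gripper_width: 0.0854
```

Run:
```python
from h import *
from station import vision
np.set_printoptions(precision=4,suppress=True)
s,c=wrist();print(s["ee_pos"],s["gripper_width"],s["wrist_force"])
sc=vision.read_camera("scene");t=vision.read_camera("top")
h=cv2.cvtColor(sc["frame"],cv2.COLOR_BGR2HSV)
C=blob(t["frame"].max(2)<75,(137,229));print("sqcap",C.min(0),C.max(0),circ(np.array([ray(t,p,.134)[:2] for p in C])))
C=blob(c["frame"].max(2)<75,proj(c,(.4685,.0395,.039)));print("cap disc",C.min(0),C.max(0),circ(np.array([ray(c,p,.039)[:2] for p in C])))
a=cv2.resize(c["frame"],(400,300)); b=cv2.resize(sc["frame"][180:330,340:540],(400,300),interpolation=2)
cv2.imwrite("pics/w6.png",np.hstack([a,b]))
```

```text
[0.4687 0.0395 0.1939] 0.08542071009627773 [-0.2765 -0.7079 -0.6234]
sqcap [117. 213.] [156. 245.] (array([0.5948, 0.204 ]), np.float64(0.0370612089481155))
cap disc [284. 181.] [362. 259.] (array([0.4693, 0.0405]), np.float64(0.03300244327851443))
```

View pics/w6.png

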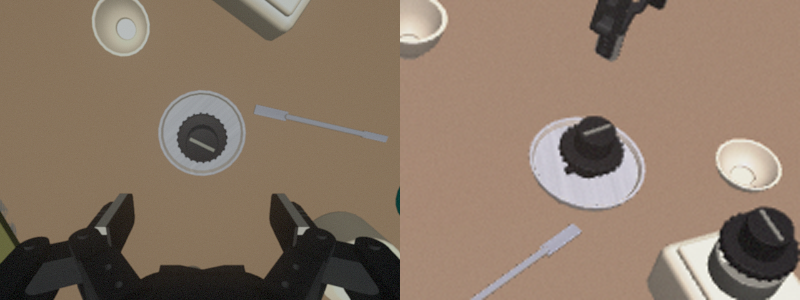

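The cap stands upright at the centre of the dish (wrist view, full-frame pixel about (323,220)). The square canister's cap is unmoved and the gripper is clear, so I'm handing in.

```bash
python3 -c "
from station import robot
print(robot.job_done())"
```

```text
the job is handed in; nothing more can be done
None
```

The round canister's cap is off and standing upright in the dish. I handed the job in at about 15 s of the 45 s allowed; no verdict is reported.

**What I did:** I gripped the knob, pressed about 11–12 mm until it stopped (11 N), and turned it 60° anticlockwise. I then let it spring free, lifted it straight out and set it down in the dish. It touched down at TCP height 0.0287 m, against 0.029 m predicted.

**Last checks:**
- **Cap:** its disc measured at (0.469, 0.0405) m, about 1 mm from the dish centre. It looks upright in both the wrist and scene views.
- **Dish:** it looks level on the bench. I judged this by eye from the last picture and did not re-measure its position.
- **Square canister's cap:** it occupies the same pixels as at the start, within 0.1 mm.
- **Gripper:** open and about 16 cm above its release height, touching nothing.

**What disagreed:** my first grasp closed in the air above the knob, touching nothing. In the images the fingertips were about 30 mm farther back than the stated nose length implies. I went 37 mm lower and gripped again, at a 40 mm opening, and that held.

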